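Pull a sprung door stay out to its index mark and hold it

TASK

Check the sprung door stay in the jig: take from the rack the one pull pin that fits the eye on the rod's end snugly (neither the slim nor the thick one), drop it all the way down through the eye, and with it pull the telescoping rod out against its spring until the rod's pointer stands exactly opposite the index. Finish while still gripping the pin and holding the rod steady at that mark; do not let go, touch the rod itself only through the pin, and leave the index, the other pins and everything else where they are.

Things in the scene. Friction and masses are not known exactly. Their poses are not given: they have to be found in the camera images.
- jig: The checking jig, fixed to the bench: a black base plate 180 x 380 mm, 12 mm thick, with a grey tube (the stay's body, 28 mm across, axis 67 mm above the bench) held along its y axis in two saddle blocks (tops 92 mm high). Origin on the bench surface, straight below the eye's place when the rod is fully in. z up; +y is the way the rod pulls out. The tube's mouth is at y = -60 mm; the saddles lie at y = -83 mm and beyond. Its heading varies by up to 20 degrees.
- eye (a point): Centre of the upper mouth of the eye: a vertical hole 14.5 mm across, through a steel block 40 (x) x 44 (y) x 14 mm thick on the end of the rod. The block's top, where this point lies, is 74 mm above the bench; below the block there is 48 mm of free space down to the base plate. Axes as the jig's.
- stay_rod (a joint): How far the rod (12 mm steel) is pulled out, m; 0 = fully in, where its inner spring draws it; end stop at 0.12. The spring pulls back with about 2.4 N at 0 and 0.8 N more for each 10 mm (about 7 to 9.5 N at the index); let go, the rod runs back in.
- pointer_tip (a point): Free end of the rod's pointer: a steel finger 4 mm wide (y) and 8 mm high that sticks out of the eye block's +x side; the tip lies 55 mm in x from the eye's centre, at the same y, 67 mm above the bench. It moves with the rod.
- index_tip (a point): Tip of the index (the length mark): a steel finger of the same width and height as the pointer, on a clamped aluminium rider on a rail beside the rod; it points at the rod from the +x side, its tip 61 mm in x from the rod's axis, 67 mm above the bench. The pointer is at the mark when both tips have the same y in the jig's axes, facing each other across a 6 mm gap. The rider is set 55 to 85 mm from the pointer's resting place.
- index_rider (a joint): Setting of the index rider along the jig's +y, m: the value of joint stay_rod at which pointer and index stand opposite each other. The rider is clamped and is to stay where it is.
- rack: Aluminium pin rack fixed to the bench: a plate 250 (x) x 60 (y) x 12 mm on two end legs, its top 70 mm above the bench, with three 18 mm square holes at x = -80, 0 and 80 mm. Origin on the bench below its middle; z up. The pins hang in the holes by their knobs; which pin is in which hole varies.
- pin_mid_knob (a point): Centre of the knob of the middle-sized pull pin, the one that fits the eye: a black round knob 32 mm across and 48 mm high, and below it a steel shank 12 mm across and 45 mm long, tapered to 5.4 mm over its last 10 mm. This point is half-way up the knob on the axis, 24 mm above the knob's underside, 69 mm above the shank's end, and 94 mm above the bench in the rack. z points up along the axis. 0.06 to 0.12 kg.
- pin_slim_knob (a point): The same point of the slim pin, too loose for the eye: knob 26 mm across, 48 mm high, shank 8 mm across, 45 mm long.
- pin_thick_knob (a point): The same point of the thick pin, which does not enter the eye: knob 38 mm across, 48 mm high, shank 16 mm across, 45 mm long.
- driver: Bystander, loose: cordless driver lying on its side, about 200 x 180 x 56 mm, 1.2 kg. Origin at the centre of its underside.
- tape_roll: Bystander, loose: yellow tape roll lying flat, 90 mm across, 24 mm high. Origin at the centre of its underside.
- contactor: Bystander, loose: grey and black contactor block, 45 x 75 mm, 75 mm high. Origin at the centre of its underside.
- screwdriver: Bystander, loose: black-handled screwdriver lying flat. Origin at the centre of its underside.
- carton: Bystander, loose: small cardboard carton, 90 x 70 x 50 mm. Origin at the centre of its underside.
- sleeve: Bystander, loose: brass sleeve standing on the jig's base plate behind the stay, 28 mm across, 30 mm high. Origin at the centre of its underside.
- can: Bystander, loose: grey can, 56 mm across, 110 mm high. Origin at the centre of its underside.

How it is judged:
By the outcome, as a careful person would: the job done as asked, in the order asked, and still so for the second after the job is handed in, while the arm keeps its last pose, push and grip.
It also fails if it takes over 48 s, if anything falls off the work surface, if the arm or the gripper's body presses on something with over 40 N, if the wrist force passes 120 N, or if a joint passes its speed limit or range.

ROBOT

A 7-joint arm with a two-finger parallel gripper is mounted at the origin on the work surface. World frame = base frame: x ahead of the robot, y to its left, z up, the work surface at z = 0. Lengths are in m, angles in rad, forces in N, time in s.
With the tool pointing down it reaches from about 0.4 to 0.9 m from the base axis. Payload 5.5 kg.
Tool frame: the origin (TCP) lies at the very end of the fingers, on their centre line; the grasp point (between the pads) lies 19 mm behind it; z points along the fingers, y is the line along which they close (so a half turn about z gives the same grasp; the last joint's range is limited). The gripper opens to 92 mm and grips with 3 to 60 N. Pads are 19 mm wide; open, the fingers measure 130 mm over their backs; the gripper's body (75 mm by 190 mm) begins 47 mm behind the grasp point.
Start: joints at [-0.988, 0.501, -0.427, 1.55, 0.221, 1.138, -0.21], TCP at [0.204, 0.617, 0.205] pointing down, gripper open.
Joint ranges: [-2.88, 2.88], [-0.31, 2.03], [-1.54, 1.56], [0.2, 2.42], [-1.41, 4.55], [0.19, 2.02], [-2.57, 2.57]. Speed limits (rad/s): [2.57, 2.57, 3.14, 3.14, 3.14, 3.14, 3.14].

INTERFACE

Orientations are given as [roll, pitch, yaw] about the fixed x, y, z axes, in that order (R = Rz(yaw) Ry(pitch) Rx(roll)).
In Python, from cell import telemetry, camera, sign_off, finder gives the robot as it stands.
- The arm moves only by the shell command python3 -m inch 'ROWS' [FORCE]. ROWS is JSON, a list of rows, each a list of 5 numbers: the gripper's target within -1 to 1 (shut at 1, half-way at 0, fully open at -1), then the shift along the tool's x, y, z in m, then the turn about the tool's z in degrees. A call has 1 to 8 rows; each row shifts and turns the commanded pose from where the row before left it, along the tool's axes as they then stand; what a row does not reach is not made up. A row lasts 1/10 s, in which the tool goes at most 50 mm and 8.59 degrees, less where a joint would pass 70% of its speed; a pose out of reach is approached as far as the arm can. A call with a gripper value outside its range is refused whole. The fingers move at their own pace and stop on an object; FORCE is the grip in N (left out, the last holds). Time passes only in rows, so rows that do not move let the fingers close. It gives the time, the measured TCP pose, the force, the opening and the grip force at its end, in the units of the state.
- telemetry.observe(): the state, without advancing time (a new reading comes with each control period).
- camera(name): name is "side" or "top" or "wrist"; returns a dict with "image" (420x560x3 uint8, red, green, blue), "fx", "fy", "cx", "cy" (pixels), "R" (3x3) and "t" (3): a world point X has camera coordinates R X + t. Camera axes: x right, y down, z forward; pixel columns grow to the right and rows downward; lengths in m; the calibration is good to about 2 mm. The wrist camera is an equidistant fisheye: a pixel r from the principal point sees the ray r / f radians off the axis. A picture is of the moment at which its call begins. There is no depth.
- sign_off(): hands the job in; it is judged then, once.
Trained networks look in a picture, given as the dict that the camera call returned (one of the last four; its "shot" number tells which), for a name from the list of things; names that differ only in an ending like _2 or _b are one class to them, and where a whole thing is asked for, a point or a joint stands for the part that bears it (a point fixed in the world has none). Each returns a list of dicts, best first, with "conf" (0 to 1); they miss things now and then, are a little off and sometimes report something else, mostly with a low value. They report only what shows in the picture. A call takes as long as a camera call.
- finder.search_frame(picture, name): "position" ([column, row] in pixels, amid what is visible of it).
- finder.silhouettes(picture, name): "mask" (420x560 bool, what is visible of it) and "position" ([column, row] in pixels, amid what is visible of it).
The state is a dict: "clock": time; "joint_positions": joint angles; "qvel": joint speeds; "joint_efforts": joint torques, N m; "ee_pos": TCP position; "orientation": TCP orientation; "contact_force": force on the tool from outside, world axes, zero at the start; "torque": the same for the moment, N m; "grip_width": finger opening in m; "grip_force": force on a finger pad.
Only numpy, scipy, OpenCV 4.12 (cv2) and the standard library are available. Lean on these libraries where they do the work, as an engineer would, in place of code of your own. Each camera call takes 0.05 s, during which the arm holds its last target. There are 200 camera calls.

## Working session

There is one attempt and no reset: what is moved stays moved. The work goes in short steps, Python scripts to look and compute and a shell command to move; the robot and the scene stay as the last step left them, time stands still between calls to the robot, and variables do not carry over. Pictures are saved under pics/ and viewed, at most 10 in all, crops included, and the job is handed in when it is done.

```bash
mkdir -p pics; ls
cat > h.py <<'E'
import numpy as np, cv2
from cell import telemetry, camera, finder
def save(p,n): cv2.imwrite('pics/'+n,p['image'][:,:,::-1])
def ray(p,uv):
    R=np.array(p['R']);t=np.array(p['t'])
    x=(uv[0]-p['cx'])/p['fx'];y=(uv[1]-p['cy'])/p['fy']
    if p.get('name')=='wrist':
        r=np.hypot(x,y); s=np.sin(r)/r if r>1e-9 else 1; d=np.array([x*s,y*s,np.cos(r)])
    else: d=np.array([x,y,1.])
    return -R.T@t, R.T@d
def atz(p,uv,z):
    c,d=ray(p,uv); return c+d*(z-c[2])/d[2]
def proj(p,X):
    c=np.array(p['R'])@np.array(X)+np.array(p['t'])
    if p.get('name')=='wrist':
        r=np.arctan2(np.hypot(c[0],c[1]),c[2]); k=r/np.hypot(c[0],c[1]); x,y=c[0]*k,c[1]*k
    else: x,y=c[0]/c[2],c[1]/c[2]
    return np.array([p['cx']+p['fx']*x,p['cy']+p['fy']*y])
def shot(n):
    p=camera(n); p['name']=n; return p
E
python3 - <<'E'
from h import *
s=telemetry.observe(); print(s['ee_pos'],s['orientation'],s['clock'],s['grip_width'])
np.set_printoptions(precision=4,suppress=True)
Z={'eye':.074,'pointer_tip':.067,'index_tip':.067,'pin_mid_knob':.094,'pin_slim_knob':.094,'pin_thick_knob':.094,'jig':.0,'rack':.07}
for n in ('top','side'):
    p=shot(n); save(p,n+'.png'); print(n,p['fx'],-np.array(p['R']).T@np.array(p['t']))
    for k,z in Z.items():
        for f in finder.search_frame(p,k)[:2]: print(k,np.round(f['position']),round(f['conf'],2),atz(p,f['position'],z))
E
```

```text
pics
[0.20415679 0.61631831 0.20356341] [-3.13962632e+00 -6.14045475e-05  2.82184556e+00] 0.0 0.09185399150838673
top 423.7714613666649 [0.1744 0.0244 1.5886]
eye [308. 207.] 0.73 [ 0.5303 -0.1138  0.074 ]
pointer_tip [311. 209.] 0.64 [ 0.5249 -0.1243  0.067 ]
index_tip [296. 186.] 0.55 [ 0.6164 -0.075   0.067 ]
index_tip [428. 230.] 0.51 [ 0.4223 -0.5442  0.067 ]
pin_mid_knob [217. 206.] 0.45 [0.5488 0.2171 0.094 ]
pin_mid_knob [323. 211.] 0.16 [ 0.5089 -0.1633  0.094 ]
pin_thick_knob [211. 226.] 0.49 [0.4772 0.2413 0.094 ]
jig [319. 212.] 0.76 [ 0.5275 -0.1618  0.    ]
rack [224. 213.] 0.77 [0.5262 0.197  0.07  ]
rack [261. 239.] 0.62 [0.4228 0.0663 0.07  ]
side 451.10045908184895 [ 0.3098 -1.0825  0.9966]
eye [297. 257.] 0.77 [ 0.524  -0.1495  0.074 ]
pointer_tip [297. 251.] 0.76 [ 0.5322 -0.12    0.067 ]
index_tip [286. 391.] 0.73 [ 0.4144 -0.5562  0.067 ]
pin_slim_knob [307. 183.] 0.61 [0.6305 0.1876 0.094 ]
pin_thick_knob [258. 179.] 0.61 [0.4673 0.2408 0.094 ]
jig [296. 283.] 0.61 [ 0.5156 -0.1836  0.    ]
jig [259. 229.] 0.37 [0.4416 0.0794 0.    ]
rack [282. 188.] 0.76 [0.5449 0.2034 0.07  ]
```

```bash
python3 -c "
import cv2
for n,(a,b,c,d) in {'top':(150,270,180,360),'side':(150,300,200,400)}.items():
    i=cv2.imread(f'pics/{n}.png')[a:b,c:d]; cv2.imwrite(f'pics/{n}c.png',cv2.resize(i,None,fx=4,fy=4,interpolation=2))
"
```

```text
(no output)
```

View pics/topc.png

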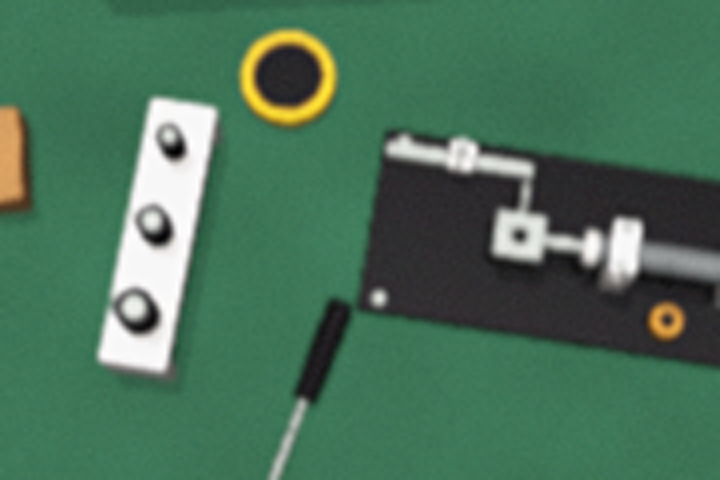

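View pics/sidec.png

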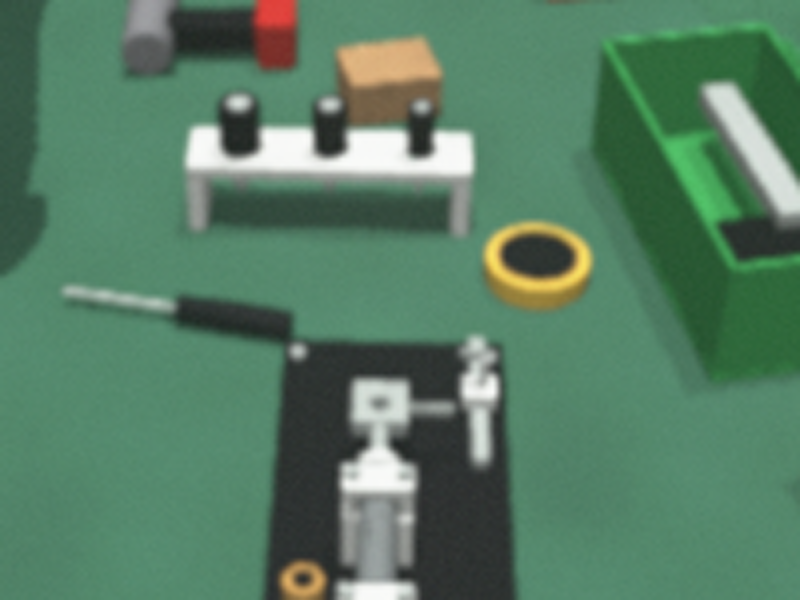

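The top crop shows the rack with the slim, mid and thick knobs at about (172,140), (155,222) and (137,310). The eye is at (520,236), the pointer at (527,190) and the rider at (462,153). The side crop agrees: knob size grows to the left, so the mid pin hangs in the middle hole.

```bash
cat >> h.py <<'E'
def tool(s=None):
    s=s or telemetry.observe()
    from scipy.spatial.transform import Rotation as Ro
    return np.array(s['ee_pos']),Ro.from_euler('xyz',s['orientation']).as_matrix(),s
def rel(X):
    p,R,s=tool(); return np.round(R.T@(np.array(X)-p),4)
np.set_printoptions(precision=4,suppress=True)
E
python3 - <<'E'
from h import *
t=shot('top');s=shot('side')
print(atz(t,(180+155/4,150+220/4),.118),atz(s,(200+330/4,150+102/4),.118))
a=atz(t,(180+137/4,150+308/4),.118);b=atz(t,(180+173/4,150+137/4),.118);d=b-a;print('rack hd',np.degrees(np.arctan2(d[1],d[0])),np.hypot(*d[:2]))
a=atz(s,(200+240/4,150+101/4),.118);b=atz(s,(200+421/4,150+105/4),.118);d=b-a;print('rack hd',np.degrees(np.arctan2(d[1],d[0])),np.hypot(*d[:2]))
print('eye',atz(t,(180+520/4,150+236/4),.074),atz(s,(200+380/4,150+402/4),.074))
print('ptr',atz(s,(200+456/4,150+408/4),.067))
w=shot('wrist');save(w,'w0.png');p,R,_=tool();c=-np.array(w['R']).T@np.array(w['t']);print('cam in tool',R.T@(c-p),np.array(w['R'])@R,w['fx'])
print(rel([.55,.215,.2]))
E
```

```text
[0.5458 0.2087 0.118 ] [0.549  0.2136 0.118 ]
rack hd -13.205107710704883 0.1595685950741705
rack hd -12.852909641793628 0.1582670232897462
eye [ 0.5227 -0.1199  0.074 ] [ 0.5248 -0.1227  0.074 ]
ptr [ 0.5809 -0.132   0.067 ]
cam in tool [ 0.0661 -0.0012 -0.1805] [[-0.0006  1.     -0.0006]
 [-0.9673 -0.0008 -0.2538]
 [-0.2538  0.0004  0.9673]] 325.19226210127806
[-0.4545 -0.273   0.0046]
```

```bash
python3 -m inch '[[-1,-0.04,-0.024,0,0],[-1,-0.04,-0.024,0,0],[-1,-0.04,-0.024,0,0],[-1,-0.04,-0.024,0,0],[-1,-0.04,-0.024,0,0],[-1,-0.04,-0.024,0,0],[-1,-0.04,-0.024,0,0],[-1,-0.04,-0.024,0,0]]'; python3 -m inch '[[-1,-0.04,-0.024,0,0],[-1,-0.04,-0.024,0,0],[-1,-0.04,-0.024,0,0],[-1,-0.0135,-0.012,0,0],[-1,0,0,0,-5.3],[-1,0,0,0,0]]'
python3 - <<'E'
from h import *
p,R,s=tool();print(p,s['orientation'],s['contact_force'])
w=shot('wrist');save(w,'w1.png')
for k in ('pin_mid_knob','pin_slim_knob','pin_thick_knob'):
    for f in finder.silhouettes(w,k)[:2]:print(k,f['position'],f['conf'],f['mask'].sum(),atz(w,f['position'],.1))
print(proj(w,[.548,.212,.118]))
E
```

```text
clock: 1.85
ee_pos: [0.4489, 0.3327, 0.205]
orientation: [3.141, 0.0, 2.822]
contact_force: [1.0, 0.8, 0.1]
grip_width: 0.0919
grip_force: 0.0
clock: 2.45
ee_pos: [0.5485, 0.2116, 0.2045]
orientation: [3.142, -0.0, 2.913]
contact_force: [-0.2, -0.3, 0.7]
grip_width: 0.0921
grip_force: 0.0
[0.5485 0.2116 0.2045] [ 3.1415 -0.0002  2.9133] [-0.1537 -0.3117  0.6786]
pin_mid_knob [272.9, 196.7] 0.89 1304 [0.5479 0.2103 0.1   ]
pin_mid_knob [485.2, 61.5] 0.66 8070 [0.4583 0.4508 0.1   ]
pin_slim_knob [272.6, 260.2] 0.62 205 [0.6085 0.1958 0.1   ]
pin_thick_knob [269.4, 108.3] 0.62 1615 [0.4707 0.2252 0.1   ]
[274.9212 201.131 ]
```

View pics/w1.png

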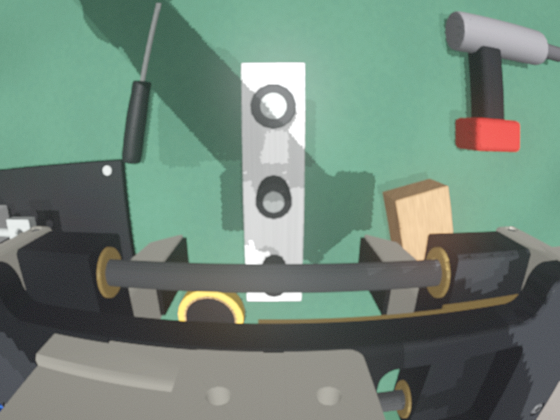

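The wrist view shows the mid knob at (273,197), centred between the open fingers. The thick knob is at (270,106) and the slim one is partly hidden at (274,262). I'll descend and grip.

```bash
python3 -m inch '[[-1,0,-0.0015,0.045,0],[-1,0,0,0.045,0],[-1,0,0,0.03,0],[-1,0,0,0.0085,0],[-1,0,0,0,0]]';python3 -m inch '[[1,0,0,0,0],[1,0,0,0,0],[1,0,0,0,0],[1,0,0,0,0],[1,0,0,0,0],[1,0,0,0,0]]' 50; python3 -c "
from h import *
s=telemetry.observe();print(s['joint_positions'],s['grip_width'],s['grip_force'],s['ee_pos'])"
```

```text
clock: 3.15
ee_pos: [0.5466, 0.2114, 0.0751]
orientation: [-3.14, -0.002, 2.915]
contact_force: [-0.7, -0.1, -1.0]
grip_width: 0.092
grip_force: 0.0
clock: 3.75
ee_pos: [0.5478, 0.211, 0.0764]
orientation: [3.141, 0.0, 2.914]
contact_force: [-0.2, 1.0, -0.2]
grip_width: 0.0484
grip_force: 0.0
[-0.2225  0.5227 -0.2466  1.8189  0.1675  0.8199  0.7914] 0.048403155337355536 0.0 [0.5478 0.211  0.0764]
```

```bash
python3 -m inch '[[1,0,0,0,0],[1,0,0,0,0],[1,0,0,0,0],[1,0,0,0,0],[1,0,0,0,0],[1,0,0,0,0]]' 50; python3 -m inch '[[1,0,0,-0.01,0],[1,0,0,-0.03,0],[1,0,0,-0.04,0],[1,0,0,-0.03,0],[1,0,0,0,-8],[1,0,0,0,-8],[1,0,0,0,0]]'; python3 -c "
from h import *
s=telemetry.observe();print(s['joint_positions'])"
```

```text
clock: 4.35
ee_pos: [0.5477, 0.211, 0.0761]
orientation: [3.142, -0.0, 2.914]
contact_force: [-0.2, 0.2, -0.2]
grip_width: 0.0304
grip_force: 50.0
clock: 5.05
ee_pos: [0.5479, 0.211, 0.1871]
orientation: [3.141, 0.001, -3.088]
contact_force: [0.5, 0.2, -0.3]
grip_width: 0.0307
grip_force: 50.0
[-0.1569  0.3921 -0.3265  1.7357  0.143   1.0362  1.0907]
```

```bash
python3 -m inch '[[1,0,0,0,8.5],[1,0,0,0,8.5],[1,0,0,0,8.5],[1,0,0,0,8.5],[1,0,0,0,8.5],[1,0,0,0,8.5],[1,0,0,0,8.5],[1,0,0,0,8.5]]' >/dev/null; python3 -m inch '[[1,0,0,0,8.5],[1,0,0,0,8.5],[1,0,0,0,8.5],[1,0,0,0,8.5],[1,0,0,0,8.5],[1,0,0,0,8.5],[1,0,0,0,8.5],[1,0,0,0,8.5]]' >/dev/null; python3 -m inch '[[1,0,0,0,8.5],[1,0,0,0,8.5],[1,0,0,0,8.5],[1,0,0,0,8.5],[1,0,0,0,8.5],[1,0,0,0,8.5],[1,0,0,0,3.4],[1,0,0,0,0]]'; python3 -c "
from h import *
s=telemetry.observe();print(s['joint_positions'],rel([.524,-.121,.187]))"
```

```text
clock: 7.45
ee_pos: [0.5474, 0.2112, 0.1861]
orientation: [3.142, 0.0, -0.133]
contact_force: [0.1, -0.3, -1.0]
grip_width: 0.0306
grip_force: 50.0
[-0.6541  0.3837  0.3057  1.7541 -0.1325  1.0243 -2.004 ] [ 0.0208  0.3324 -0.0009]
```

```bash
python3 -m inch '[[1,0.003,0.045,0,0],[1,0.003,0.045,0,0],[1,0.003,0.045,0,0],[1,0.003,0.045,0,0],[1,0.003,0.045,0,0],[1,0.003,0.045,0,0],[1,0.003,0.042,0,0],[1,0,0.02,0,0]]'; python3 -m inch '[[1,0,0,0,0],[1,0,0,0,0]]' >/dev/null
python3 - <<'E'
from h import *
p,R,s=tool();print(p,s['orientation'],s['contact_force'],s['joint_positions'])
w=shot('wrist');save(w,'w2.png')
Z={'eye':.074,'pointer_tip':.067,'index_tip':.067,'index_rider':.07}
for k in Z:
    for f in finder.silhouettes(w,k)[:2]:print(k,f['position'],f['conf'],f['mask'].sum(),atz(w,f['position'],Z[k]))
E
```

```text
clock: 8.25
ee_pos: [0.5248, -0.126, 0.1866]
orientation: [3.14, -0.001, -0.135]
contact_force: [-0.0, -0.1, -0.4]
grip_width: 0.0309
grip_force: 50.0
[ 0.5256 -0.1207  0.1861] [-3.1408  0.0002 -0.1308] [ 0.3145  0.7086 -0.7329] [-0.1943  0.311   0.4478  1.8736 -0.1598  0.9921 -1.379 ]
eye [219.2, 110.4] 0.69 605 [ 0.6127 -0.0847  0.074 ]
eye [274.8, 243.0] 0.68 2690 [ 0.4821 -0.1178  0.074 ]
pointer_tip [280.2, 195.5] 0.55 2381 [ 0.5262 -0.1287  0.067 ]
index_rider [217.2, 109.2] 0.67 596 [ 0.6144 -0.0824  0.07  ]
```

View pics/w2.png

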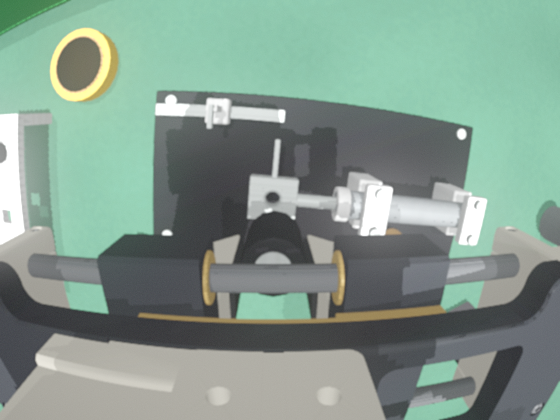

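The wrist view shows the index on the rider at about (210,120), the pointer at (277,150), the eye hole at (272,198) and the held pin below it at (273,250). I'll zoom in for exact pixels.

```bash
python3 -c "
import cv2
i=cv2.imread('pics/w2.png')[85:220,180:340]; cv2.imwrite('pics/w2c.png',cv2.resize(i,None,fx=4.4,fy=4.4,interpolation=2))"
```

```text
(no output)
```

View pics/w2c.png

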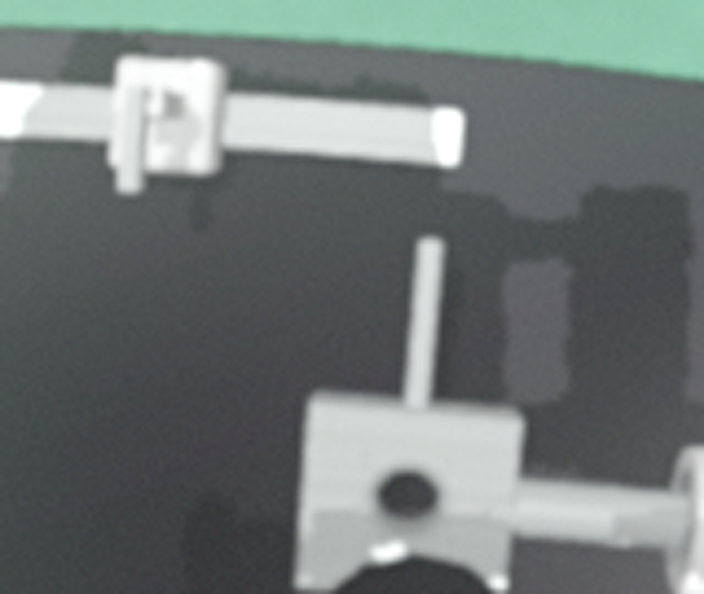

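```bash
cat > m.py <<'E'
from h import *
w=shot('wrist')
g=lambda a,b:(180+a/4.4,85+b/4.4)
e=atz(w,g(408,494),.074);q=atz(w,g(431,239),.071);i=atz(w,g(129,191),.071)
print(e,q,i)
d=(q-e)[:2];print('len',np.hypot(*d),'hd',np.degrees(np.arctan2(d[1],d[0])))
# heading from rail/index too: unknown h: index offset (.061, s)
from scipy.optimize import least_squares
f=lambda v:np.r_[[v[:2]-e[:2]],[v[:2]+.055*np.array([np.cos(v[2]),np.sin(v[2])])-q[:2]],[v[:2]+np.array([[np.cos(v[2]),-np.sin(v[2])],[np.sin(v[2]),np.cos(v[2])]])@[.061,v[3]]-i[:2]]].ravel()
r=least_squares(f,[*e[:2],-.13,.07]);print(r.x,np.degrees(r.x[2]),r.fun)
p,R,s=tool();print(p,s['orientation'],rel([*r.x[:2],p[2]]))
# mid pin tip check
print('pin tip proj',proj(w,p+R@[0,0,.05]),'eye proj',proj(w,[*e[:2],.074]))
E
python3 m.py
```

```text
[ 0.5274 -0.1204  0.074 ] [ 0.5794 -0.1318  0.071 ] [ 0.5981 -0.0712  0.071 ]
len 0.05332908946371519 hd -12.397883001381206
[ 0.5263 -0.1206 -0.2001  0.0627] -11.467097655760337 [-0.0011 -0.0002  0.0007  0.0003  0.0004 -0.0001]
[ 0.5259 -0.1195  0.186 ] [-3.1412  0.0002 -0.1273] [ 0.0005  0.001  -0.    ]
pin tip proj [271.7106 218.1063] eye proj [272.7273 197.2727]
```

```bash
python3 -m inch '[[1,0.0005,0,0,4.4],[1,0,0,0.025,0],[1,0,0,0.02,0],[1,0,0,0.005,0],[1,0,0,0,0],[1,0,0,0,0]]'
python3 - <<'E'
from h import *
w=shot('wrist')
i=w['image'][60:260,180:360,::-1]; cv2.imwrite('pics/w3c.png',cv2.resize(i,None,fx=3,fy=3,interpolation=2))
p,R,s=tool();print(p,s['orientation'])
print('tip',proj(w,p+R@[0,0,.051]),'eye',proj(w,[.5265,-.1206,.074]))
t=shot('side');i=t['image'][215:290,250:350,::-1]; cv2.imwrite('pics/s3c.png',cv2.resize(i,None,fx=6,fy=6,interpolation=2))
E
```

```text
clock: 9.35
ee_pos: [0.5268, -0.1209, 0.1369]
orientation: [-3.142, -0.001, -0.206]
contact_force: [-0.3, 0.2, -0.3]
grip_width: 0.0307
grip_force: 50.0
[ 0.5271 -0.121   0.1371] [-3.1414 -0.0018 -0.206 ]
tip [271.5018 217.5126] eye [271.2043 214.0616]
```

View pics/w3c.png

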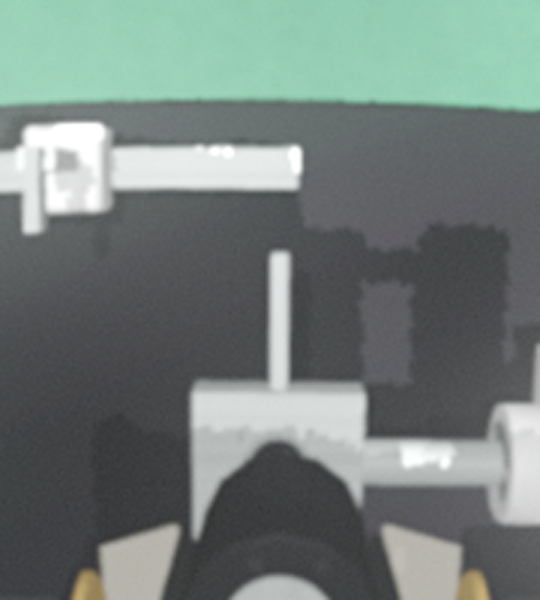

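The pointer now runs straight up the picture, so the heading is aligned. The hole's far edge shows at (273,207) on the knob's centre column, so I'll insert with a force check.

```bash
python3 -m inch '[[1,0,0,0.01,0],[1,0,0,0.008,0],[1,0,0,0.004,0],[1,0,0,0,0]]'; python3 -m inch '[[1,0,0,0.004,0],[1,0,0,0.004,0],[1,0,0,0,0]]'
```

```text
clock: 9.85
ee_pos: [0.5247, -0.1199, 0.1128]
orientation: [-3.141, 0.003, -0.206]
contact_force: [-0.6, 2.2, -2.3]
grip_width: 0.0307
grip_force: 49.9
clock: 10.15
ee_pos: [0.5252, -0.1201, 0.1052]
orientation: [-3.141, 0.002, -0.206]
contact_force: [-2.7, 4.0, -3.1]
grip_width: 0.0308
grip_force: 49.9
```

```bash
python3 -m inch '[[1,-0.0015,-0.001,0,0],[1,0,0,0,0],[1,0,0,0,0]]'; python3 -m inch '[[1,0,0,0.006,0],[1,0,0,0.005,0],[1,0,0,0,0]]'
```

```text
clock: 10.45
ee_pos: [0.5248, -0.1199, 0.1061]
orientation: [3.141, -0.0, -0.206]
contact_force: [-1.3, 2.3, -2.4]
grip_width: 0.0306
grip_force: 49.9
clock: 10.75
ee_pos: [0.5245, -0.1197, 0.0943]
orientation: [3.141, 0.001, -0.206]
contact_force: [-2.6, 1.6, -3.2]
grip_width: 0.0309
grip_force: 49.9
```

```bash
python3 -m inch '[[1,-0.0015,-0.0005,0.004,0],[1,0,0,0.004,0],[1,0,0,0.003,0],[1,0,0,0,0],[1,0,0,0,0]]'; python3 -m inch '[[1,0,0,0.002,0],[1,0,0,0.001,0],[1,0,0,0,0],[1,0,0,0,0]]'
```

```text
clock: 11.25
ee_pos: [0.5239, -0.1193, 0.0841]
orientation: [3.141, -0.001, -0.207]
contact_force: [0.1, 0.8, -0.5]
grip_width: 0.0306
grip_force: 50.0
clock: 11.65
ee_pos: [0.5237, -0.119, 0.0812]
orientation: [3.142, -0.0, -0.206]
contact_force: [0.8, 0.3, -1.1]
grip_width: 0.031
grip_force: 50.0
```

```bash
python3 -m inch '[[1,0,0,0.001,0],[1,0,0,0,0],[1,0,0,0,0]]'; python3 -m inch '[[1,0,0,0.001,0],[1,0,0,0,0],[1,0,0,0,0]]';  python3 -m inch '[[1,0,0,0.001,0],[1,0,0,0,0],[1,0,0,0,0]]'
```

```text
clock: 11.95
ee_pos: [0.5236, -0.1189, 0.0801]
orientation: [3.142, -0.0, -0.206]
contact_force: [-0.5, 0.5, -0.3]
grip_width: 0.0308
grip_force: 50.0
clock: 12.25
ee_pos: [0.5238, -0.119, 0.0799]
orientation: [-3.141, -0.001, -0.206]
contact_force: [-1.6, 0.5, 7.0]
grip_width: 0.0306
grip_force: 50.0
clock: 12.55
ee_pos: [0.524, -0.1191, 0.0798]
orientation: [-3.141, -0.001, -0.207]
contact_force: [-4.2, 1.0, 14.4]
grip_width: 0.0306
grip_force: 50.0
```

Pin seated: contact at TCP z 0.080 matches the expected full depth. I'll ease the pressure and pull out along tool −y.

```bash
python3 -m inch '[[1,0,0,-0.0017,0],[1,0,-0.005,0,0],[1,0,-0.012,0,0],[1,0,-0.015,0,0],[1,0,-0.014,0,0],[1,0,-0.005,0,0],[1,0,0,0,0],[1,0,0,0,0]]'
python3 - <<'E'
from h import *
w=shot('wrist')
i=w['image'][80:220,180:360,::-1]; cv2.imwrite('pics/w4c.png',cv2.resize(i,None,fx=4.4,fy=4,interpolation=2))
p,R,s=tool();print(p,s['orientation'],s['contact_force'])
E
```

```text
clock: 13.35
ee_pos: [0.5342, -0.0703, 0.08]
orientation: [3.14, -0.001, -0.207]
contact_force: [-0.9, -6.2, 4.0]
grip_width: 0.0308
grip_force: 50.0
[ 0.5341 -0.0704  0.08  ] [ 3.1398 -0.0008 -0.207 ] [-1.0323 -5.7541  3.9873]
```

View pics/w4c.png

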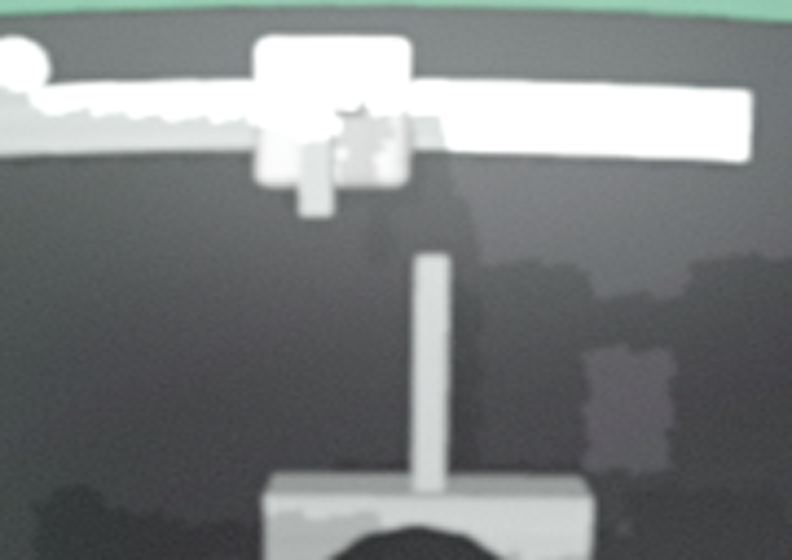

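The index tip is at crop (316,216) and the pointer tip at (432,255), so the pointer is roughly 12 mm short of the mark.

Run:
```python
from h import *
w=shot('wrist'); g=lambda a,b:(180+a/4.4,80+b/4)
q=atz(w,g(432,255),.071);i=atz(w,g(316,216),.071);b=atz(w,g(430,470),.071)
d=(q-b)[:2];print(q,i,'pointer hd',np.degrees(np.arctan2(d[1],d[0])))
for h in (-.19,-.2,-.207,-.215):
    print(h,(i-q)[:2]@[-np.sin(h),np.cos(h)],(i-q)[:2]@[np.cos(h),np.sin(h)])
```

```text
[ 0.5892 -0.0863  0.071 ] [ 0.598  -0.0726  0.071 ] pointer hd -12.226360622215008
-0.19 0.015170850233615757 0.006022076658217068
-0.2 0.015230311460332987 0.005870069583019587
-0.207 0.01527102847073552 0.005763314457343727
-0.215 0.015316645824288197 0.005640963107622405
```

```bash
python3 -m inch '[[1,0,-0.006,0,0],[1,0,-0.005,0,0],[1,0,-0.002,0,0],[1,0,0,0,0],[1,0,0,0,0],[1,0,0,0,0]]'
cat > v.py <<'E'
from h import *; import sys
w=shot('wrist')
i=w['image'][90:190,225:325,::-1]; cv2.imwrite(sys.argv[1],cv2.resize(i,None,fx=6,fy=6,interpolation=2))
p,R,s=tool();print(p,s['orientation'],s['contact_force'])
E
python3 v.py pics/w5c.png
```

```text
clock: 14.05
ee_pos: [0.5367, -0.0585, 0.08]
orientation: [3.139, -0.001, -0.208]
contact_force: [-1.2, -6.6, 3.9]
grip_width: 0.0308
grip_force: 50.0
[ 0.5367 -0.0585  0.08  ] [ 3.1393 -0.001  -0.2078] [-0.7705 -6.8296  3.7283]
```

View pics/w5c.png

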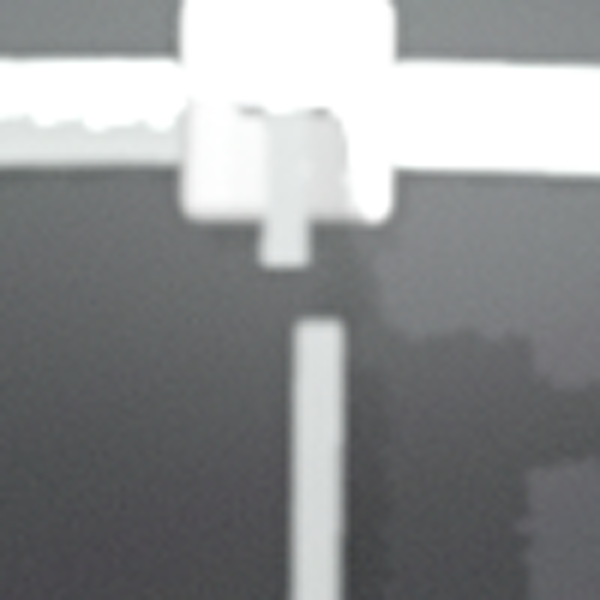

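The index finger is at crop column 285 and the pointer at 320. That is about 3.5 mm left at 1.69 px/mm, the scale given by the last move.

```bash
python3 -m inch '[[1,0,-0.002,0,0],[1,0,-0.0015,0,0],[1,0,0,0,0],[1,0,0,0,0],[1,0,0,0,0]]'
cat > e.py <<'E'
from h import *
w=shot('wrist'); g=cv2.cvtColor(w['image'],cv2.COLOR_RGB2GRAY).astype(float)
def c(r,lo,hi):  # subpixel centre of bright bar in a row: half-level edges
    y=g[r,lo:hi]; m=(y.max()+np.median(np.r_[y[:4],y[-4:]]))/2; k=np.where(y>m)[0]; a,b=k[0],k[-1]
    return lo+((a-(y[a]-m)/(y[a]-y[a-1]))+(b+(y[b]-m)/(y[b]-y[b+1])))/2
P=np.array([(r,c(r,265,290)) for r in range(147,175,2)]);I=np.array([(r,c(r,262,284)) for r in range(129,134)])
print(I,P[:3])
f=np.polyfit(P[:,0],P[:,1],1);print('slope',f[0])
q=atz(w,(np.polyval(f,145),145),.071);b=atz(w,(np.polyval(f,175),175),.071);i=atz(w,(I[1:4,1].mean(),I[1:4,0].mean()),.071)
u=(q-b)[:2]/np.hypot(*(q-b)[:2]); n=np.array([-u[1],u[0]])
print('hd',np.arctan2(u[1],u[0]),'remaining mm along +y',1e3*(i-q)[:2]@n,'hd -.207:',1e3*(i-q)[:2]@[np.sin(.207),np.cos(.207)])
s=tool()[2];print(s['ee_pos'],s['contact_force'],s['qvel'].round(3) if hasattr(s['qvel'],'round') else s['qvel'])
E
python3 e.py; python3 v.py pics/w6c.png
```

```text
clock: 14.6
ee_pos: [0.5375, -0.0552, 0.08]
orientation: [3.139, -0.001, -0.208]
contact_force: [-1.2, -7.4, 4.6]
grip_width: 0.0306
grip_force: 50.0
[[129.     277.7258]
 [130.     277.6982]
 [131.     277.697 ]
 [132.     277.712 ]
 [133.     277.6906]] [[147.     277.6806]
 [149.     277.6974]
 [151.     277.638 ]]
slope -0.012445292732070425
hd -0.2187916050326687 remaining mm along +y 0.1037188632019106 hd -.207: 0.007287482778471747
[ 0.5375 -0.0552  0.08  ] [-1.5696 -7.0713  4.1808] [-0.001 -0.     0.001  0.     0.001 -0.    -0.001]
[ 0.5375 -0.0552  0.08  ] [ 3.1392 -0.001  -0.2079] [-1.6274 -6.7573  3.992 ]
```

View pics/w6c.png

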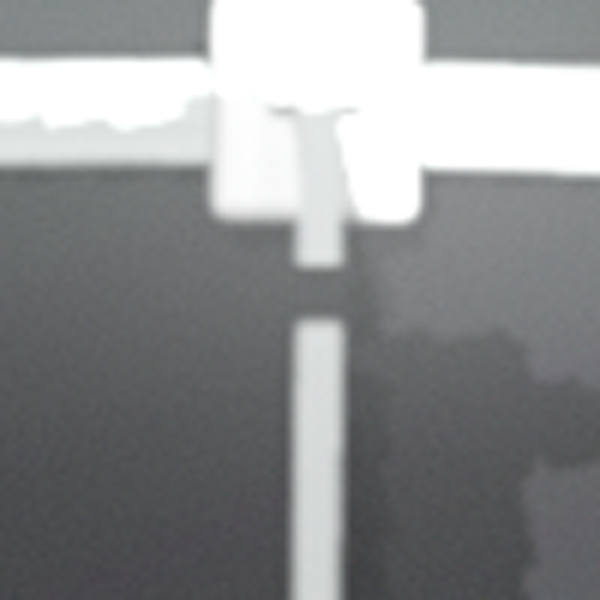

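Pointer and index stand in line at crop column 320, within about 0.1 mm. I'll hold briefly, re-measure once for creep, then hand in.

```bash
python3 -m inch '[[1,0,0,0,0],[1,0,0,0,0],[1,0,0,0,0],[1,0,0,0,0],[1,0,0,0,0],[1,0,0,0,0],[1,0,0,0,0]]' && python3 e.py | grep remain && python3 -c "
from cell import sign_off; print(sign_off())"
```

```text
clock: 15.4
ee_pos: [0.5375, -0.0552, 0.08]
orientation: [3.139, -0.001, -0.208]
contact_force: [-1.5, -7.1, 4.0]
grip_width: 0.0309
grip_force: 50.0
hd -0.21898655863015704 remaining mm along +y 0.12381890821028853 hd -.207: 0.025794745508523877
the job is handed in; nothing more can be done
None
```

The job is handed in: the middle-sized pin is fully down in the eye and still gripped at 50 N, holding the rod steady with the pointer about 0.1 mm from the index by my last camera measurement.

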